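# Set a test rod against the piezo pickup

## Task

Get the speed-of-sound bench ready: lift the longer metal rod out of its tray and lay it, without dropping it, in the V trough in the open part before the keeper bridge, and let go of it. Then push it by its outer end, gently, along the trough and under the bridge until its front end touches the pickup's button. Leave the shorter rod, the hammer and the calculator where they are.

Things in the scene. Friction and masses are not known exactly. Their poses are not given: they have to be found in the camera images.
- bench: rod bench, bolted down: grey base plate 350 x 90 x 15 mm with a straight V trough of aluminium angle along its centre line, 45 to 57.5 mm above the table. Origin: centre of the plate's underside, on the table; z up, x along the trough towards the pickup. Trough: x = -165 to 108 mm. A rod lying in it has its axis on the centre line (y = 0), 67.6 mm above the table
- trough_start (a point): outer, open end of the V trough, at the bottom of the V, 45 mm above the table (bench x = -165 mm); axes as bench. Legs at 45 degrees; lips 57.5 mm above the table, 29 mm apart over their outer edges, so a 32 mm rod overhangs them by 1.5 mm a side. Black saddles 36 mm wide, up to 48.5 mm high, carry it at bench x = -125 and 30 mm
- bridge_mid (a point): middle of the underside of the keeper bridge, a fixed aluminium strap over the trough at bench x = 70 to 90 mm (20 to 40 mm before the button). Underside 89.6 mm above the table, 6 mm over a seated rod; legs 25 to 31 mm either side of the centre line; top of its black screw 111 mm above the table. It keeps a rod from jumping when tapped; nothing on it is to be operated
- pickup: piezo pickup, fixed at the +x end of the bench: white block 40 x 60 mm, top 97.6 mm above the table, with a round brass button 26 mm across, 6 mm proud, facing -x along the trough. The button is stiffly sprung: 6 N pushes it in 1 mm, 6 mm at most. Delicate: a touch is enough. Origin and axes are those of bench
- pickup_face (a point): centre of the flat face of the pickup's button at rest, the end stop of the trough: bench x = 110 mm, 67.6 mm above the table, on the axis of a rod lying in the trough; a fixed point, it does not follow the button. Axes as bench (x towards the pickup)
- tray: fitted wooden rod tray 214 x 150 x 50 mm, screwed down. Origin: centre of its underside, on the table; x along its pockets, z up. Two parallel pockets 35 mm wide, floor 16 mm above the table: the long one (173 mm) on y = 42 mm, the short one (123 mm) on y = -42 mm. A rod in its pocket lies along x, its top 2 mm below the tray's top
- tray_channel (a point): middle of the floor of the thumb channel, 5 mm above the table; axes as tray. The channel, 72 mm wide (x = -36 to 36 mm), runs right across the tray's middle under both rods and is open at both sides: only there can fingers reach both sides of a rod
- rod_long: the rod to be used: plain aluminium cylinder 170 mm long, 32 mm diameter, about 0.37 kg, ends alike. Origin at its middle, on its axis; x along the rod. It starts in the tray's long pocket, its axis 32 mm above the table. Sliding it along the trough takes about 2 to 6 N
- rod_short: the other rod, to be left alone: same aluminium, 120 mm long, 32 mm diameter, in the tray's short pocket, 84 mm from the long rod, centre to centre. Origin at its middle, x along it
- hammer: small tapping hammer lying on the table beyond the work, 200 mm long, to be left alone. x along the handle towards the head
- calculator: flat black pocket calculator 155 x 78 x 15 mm lying on the table beyond the work, to be left alone. Origin: centre of its underside, x along its length
Not all that is in view belongs to the job. Leave any orange look-alike of the rod_long alone.

How it is judged:
By the outcome, as a careful person would: the job done as asked, in the order asked, and still so for the second after the job is handed in, with the robot touching nothing.
It also fails if it takes over 58 s, if anything falls off the work surface, if the arm or the gripper's body presses on something with over 40 N, if the wrist force passes 120 N, or if a joint passes its speed limit or range.

## Robot

A 6-joint arm with a two-finger parallel gripper is mounted at the origin on the work surface. World frame = base frame: x ahead of the robot, y to its left, z up, the work surface at z = 0. Lengths are in m, angles in rad, forces in N, time in s.
With the tool pointing down it reaches from about 0.375 to 0.975 m from the base axis. Payload 3.8 kg.
Tool frame: the origin (TCP) lies midway between the tips of the shut fingers; the grasp point (between the pads) lies 19 mm behind it; x points along the fingers, y is the direction in which the jaws open and shut, and the axes are right-handed (so a half turn about x gives the same grasp; the last joint's range is limited). The gripper opens to 88 mm and grips with 3 to 60 N. Pads are 18 mm wide; open, the fingers measure 123 mm over their backs; the gripper's body (75 mm by 187 mm) begins 45 mm behind the grasp point.
Start: joints at [1.154, 0.264, 1.604, -0, 1.274, -0.037], TCP at [0.25, 0.627, 0.239] pointing down, gripper open.
Joint ranges: [-2.63, 2.63], [-0.94, 2.18], [0.31, 2.57], [-1.31, 4.45], [0, 2.66], [-2.55, 2.55]. Speed limits (rad/s): [2.57, 2.57, 3.14, 3.14, 3.14, 3.14].

## Interface

Orientations are given as a rotation vector (axis times angle).
In Python, from cell import manip, inverse_kinematics, cams, order gives the robot as it stands. Calls block until the motion is done:
- manip.move_pose(position, orientation): joint-space move of the TCP to a pose.
- manip.move_linear(position, rate=0.15, rot=None): straight line of the TCP; rot=None keeps the orientation; rate is the mean speed in m/s.
- manip.set_joints(angles): joint-space move.
- manip.set_gripper(opening, force=None): finger opening in m; force is the grip in N (None keeps the last); returns when the fingers have stopped.
- manip.dwell(seconds).
- inverse_kinematics(position, orientation): joint angles nearest the present ones, or None.
- manip.state(): the state.
- cams.capture(name): name is "side" or "top"; returns a dict with "image" (400x640x3 uint8, blue, green, red), "z_map" (400x640 float32, m along the optical axis (not along the pixel's ray), 0 where there is no reading), "intrinsics" (3x3 intrinsics, pixels), "k1" (the pictures are not rectified: a ray, as slopes to the right and down, at radius r is drawn at 1 + k1 r^2 times it, then the intrinsics apply), "position" and "orientation" of the camera in the world. Camera axes: x right, y down, z forward; pixel columns grow to the right and rows downward; lengths in m; the calibration is good to about 2 mm. A picture is of the moment at which its call begins.
A pose or a line that the arm cannot do raises manip.IKError and nothing moves.
- order.close_job(): hands the job in, once; it reports no verdict.
The state is a dict: "clock": time; "joint_pos": joint angles; "joint_velocities": joint speeds; "tau": joint torques, N m; "tool_pos": TCP position; "tcp_rot": TCP orientation; "contact_force": force on the tool from outside, world axes, zero at the start; "moment": the same for the moment, N m; "gripper_width": finger opening in m.
Only numpy, scipy, OpenCV 4.12 (cv2) and the standard library are available. Lean on these libraries where they do the work, as an engineer would, in place of code of your own. Each camera call takes 0.05 s, during which the arm holds its last target.

## Working session

There is one attempt and no reset: what is moved stays moved. The work goes in short steps, each a Python script; the robot and the scene stay as the last script left them, time stands still between calls to the robot, and variables do not carry over. Pictures are saved under pics/ and viewed, and the job is handed in when it is done.

```bash
mkdir -p pics; ls
python3 - <<'E'
from cell import manip, cams
import cv2,numpy as np
for n in ("top","side"):
    c=cams.capture(n); cv2.imwrite(f"pics/{n}0.png",c["image"]); np.savez(f"{n}0.npz",**c)
    print(n,c["intrinsics"].tolist(),c["k1"],c["position"],c["orientation"])
s=manip.state();print(s)
E
```

```text
pics
top [[375.9369517640932, 0.0, 323.4663565263873], [0.0, 375.9369517640932, 199.90730547220082], [0.0, 0.0, 1.0]] -0.02114812103272697 [0.33342144 0.0078282  1.02895814] [-2.13580207  2.10931901 -0.20412468]
side [[371.7384531353523, 0.0, 318.32088661964497], [0.0, 371.7384531353523, 198.58792718220573], [0.0, 0.0, 1.0]] -0.03820522172619958 [ 0.32836259 -0.64850402  0.72883327] [-2.31629439  0.31401804 -0.12561995]
{'clock': 0.1, 'joint_pos': array([ 1.15409800e+00,  2.64701199e-01,  1.60519393e+00,  3.64457983e-06,
        1.27371673e+00, -3.68539675e-02]), 'joint_velocities': array([ 0.00013026, -0.00090476, -0.00355013,  0.00029473, -0.00132598,
       -0.0012465 ]), 'tau': array([ 8.93328724e-04, -5.03620613e+01, -3.58070719e+01,  7.30935694e-02,
        2.32827914e-02, -7.34905734e-05]), 'tool_pos': array([0.24999127, 0.62632446, 0.23752025]), 'tcp_rot': array([ 0.29647154,  1.55063363, -0.29957632]), 'contact_force': array([-0.82933078, -0.39292244, -0.23176203]), 'moment': array([-0.026117  , -0.05694326,  0.05083814]), 'gripper_width': 0.08808291429646647}
```

View pics/top0.png

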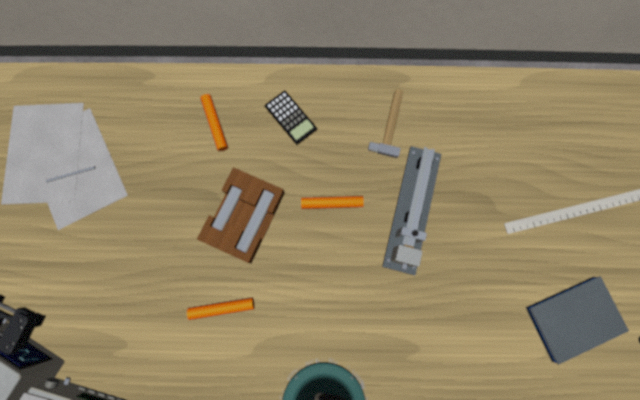

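View pics/side0.png

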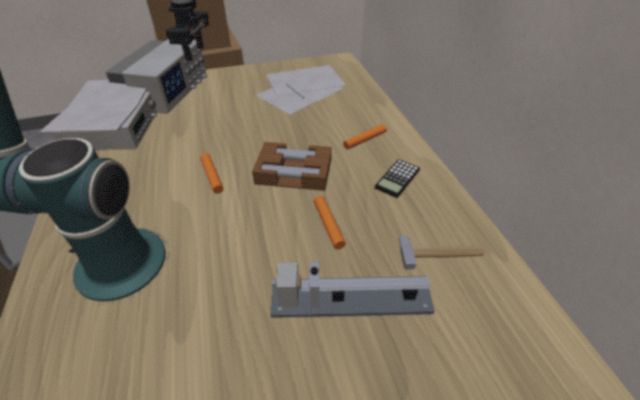

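Candidates for the long rod, by pixel in the top image:
- Grey rod in the tray at (258,221), longer.
- Grey rod in the tray at (227,208), shorter.
- Orange look-alikes at (214,122), (332,202) and (220,308).

The grey rod at (258,221) fits the description, and I'll check it in a close crop. The bench's pickup end is at (407,255) and its open end at (428,150).

```bash
cat > h.py <<'E'
import numpy as np,cv2
from scipy.spatial.transform import Rotation as R
def ray(c,u,v):
    K=c["intrinsics"]; D=np.array([float(c["k1"]),0,0,0,0])
    p=cv2.undistortPoints(np.array([[[u,v]]],float),K,D)[0,0]
    return R.from_rotvec(c["orientation"]).as_matrix()@np.array([p[0],p[1],1.])
def atz(c,u,v,z):
    d=ray(c,u,v); o=np.array(c["position"]); return o+d*(z-o[2])/d[2]
def px(c,P):
    Rm=R.from_rotvec(c["orientation"]).as_matrix()
    q=(np.atleast_2d(P)-c["position"])@Rm
    return cv2.projectPoints(q,np.zeros(3),np.zeros(3),c["intrinsics"],np.array([float(c["k1"]),0,0,0,0]))[0][:,0]
def crop(img,x0,y0,w,h,s,fn):
    cv2.imwrite(fn,cv2.resize(img[y0:y0+h,x0:x0+w],None,fx=s,fy=s,interpolation=cv2.INTER_CUBIC))
E
python3 - <<'E'
from h import *
c=dict(np.load("top0.npz"));
crop(c["image"],190,160,100,110,5,"pics/tray.png")
crop(c["image"],375,140,75,140,4,"pics/bench.png")
c=dict(np.load("side0.npz"));
crop(c["image"],260,250,190,75,4,"pics/bside.png")
crop(c["image"],245,135,95,60,8,"pics/tside.png")
E
```

```text
(no output)
```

View pics/tray.png

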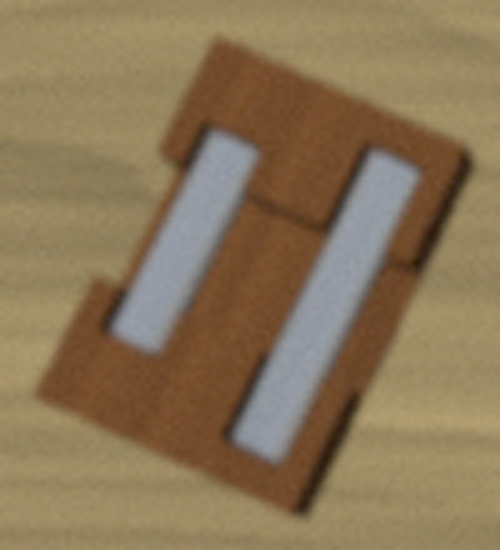

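View pics/bench.png

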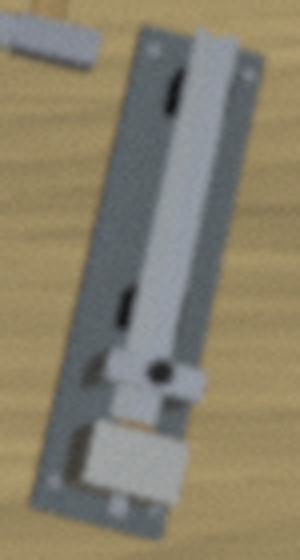

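View pics/bside.png

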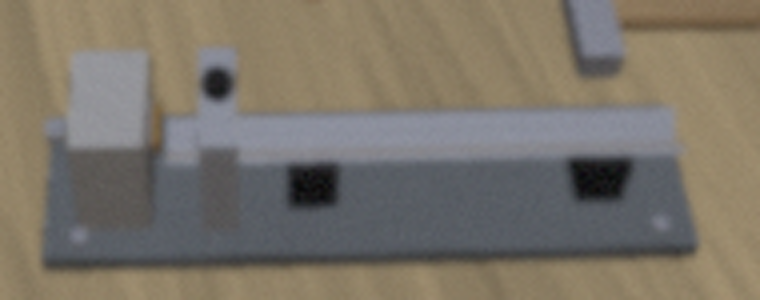

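View pics/tside.png

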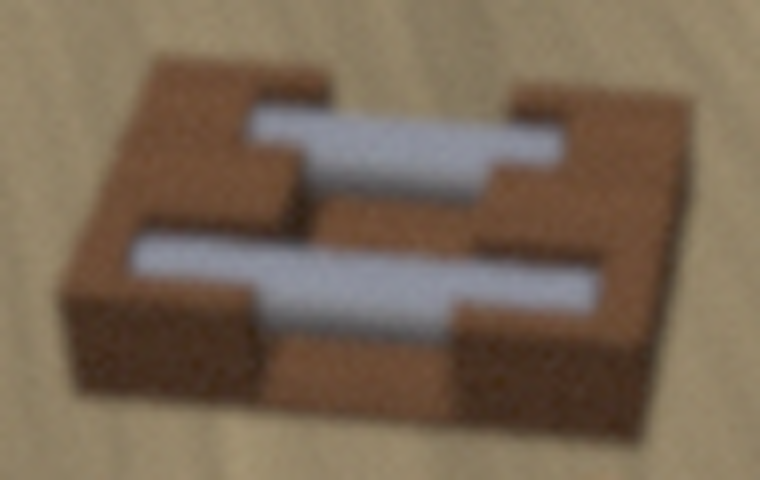

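```bash
cat > fit.py <<'E'
from h import *
from scipy.optimize import least_squares
T=dict(np.load("top0.npz"));S=dict(np.load("side0.npz"))
def cv(l,x0,y0,s): return [((x+.5)/s-.5+x0,(y+.5)/s-.5+y0) for x,y in l]
def fit(obs,x0):
    def f(p,cams=obs):
        r=[]
        for c,uv,m in obs:
            m=np.array(m)/1000.; a=p[2]
            W=np.c_[p[0]+np.cos(a)*m[:,0]-np.sin(a)*m[:,1],p[1]+np.sin(a)*m[:,0]+np.cos(a)*m[:,1],m[:,2]]
            r.append((px(c,W)-np.array(uv)).ravel())
        return np.concatenate(r)
    s=least_squares(f,x0); return s.x,s.fun.reshape(-1,2)
tt=(T,cv([(218,38),(463,152),(295,510),(38,393)],190,160,5),[(-107,-75,50),(-107,75,50),(107,75,50),(107,-75,50)])
ts=(S,cv([(155,60),(692,97),(645,345),(65,295)],245,135,8),[(107,-75,50),(-107,-75,50),(-107,75,50),(107,75,50)])
bt=(T,cv([(140,27),(265,55),(162,537),(32,507),(198,32),(238,40)],375,140,4),[(-175,-45,15),(-175,45,15),(175,45,15),(175,-45,15),(-165,-14.5,57.5),(-165,14.5,57.5)])
bs=(S,cv([(695,245),(45,258),(47,120),(680,152),(672,107),(70,148),(150,148),(150,50),(68,52)],260,250,4),[(-175,45,15),(175,45,15),(175,-45,15),(-165,14.5,57.5),(-165,-14.5,57.5),(156,30,97.6),(116,30,97.6),(116,-30,97.6),(156,-30,97.6)])
for n,a,b,x0 in (("tray",tt,ts,(.3,.2,-3.6+6.28)),("bench",bt,bs,(.3,-.2,2.9))):
    for k,o in (("top",[a]),("side",[b]),("both",[a,b])):
        x,r=fit(o,x0); print(n,k,x.round(4),np.degrees(x[2]).round(2)); 
        print(r.round(1).tolist())
E
python3 fit.py
```

```text
tray top [0.4824 0.2254 2.7347] 156.69
[[0.0, -0.7], [1.3, -1.4], [-0.5, 1.2], [-0.8, 0.8]]
tray side [0.4844 0.2237 2.7441] 157.22
[[0.0, -0.4], [0.4, -0.2], [0.6, 0.0], [-1.0, 0.3]]
tray both [0.4833 0.225  2.7377] 156.86
[[0.0, -1.0], [1.4, -1.9], [-0.1, 0.8], [-0.5, 0.5], [-0.2, -0.7], [0.1, -0.3], [-0.0, -0.1], [-1.6, -0.1]]
bench top [ 0.5076 -0.2373  2.897 ] 165.99
[[0.4, -0.9], [0.2, -0.1], [0.1, 1.8], [-0.4, 0.6], [-0.3, -1.1], [0.1, -0.5]]
bench side [ 0.5095 -0.24    2.8987] 166.09
[[1.7, -0.2], [-1.3, 1.0], [0.9, -0.6], [1.5, -0.3], [0.3, -0.7], [-1.5, 0.3], [-1.3, -0.1], [-0.7, -0.3], [0.6, -0.4]]
bench both [ 0.509  -0.2392  2.8994] 166.12
[[0.9, -1.3], [0.7, -0.6], [0.9, 1.2], [0.4, 0.1], [0.2, -1.7], [0.6, -1.1], [1.3, -0.6], [-1.6, 0.8], [0.6, -0.9], [1.1, -0.7], [-0.1, -1.0], [-1.8, 0.1], [-1.6, -0.4], [-1.0, -0.5], [0.3, -0.6]]
```

```bash
cat >> fit.py <<'E'
def W(p,m):
    m=np.array(m,float)/1000.;a=p[2]
    return np.c_[p[0]+np.cos(a)*m[:,0]-np.sin(a)*m[:,1],p[1]+np.sin(a)*m[:,0]+np.cos(a)*m[:,1],m[:,2]]
def draw(c,jobs,x0,y0,w,h,s,fn):
    im=cv2.resize(c["image"][y0:y0+h,x0:x0+w],None,fx=s,fy=s,interpolation=cv2.INTER_CUBIC)
    for p,m,col in jobs:
        q=(px(c,W(p,m))-[x0,y0]+.5)*s-.5
        cv2.polylines(im,[np.round(q).astype(int)],True,col,1)
    cv2.imwrite(fn,im)
def rect(x0,x1,y0,y1,z): return [(x0,y0,z),(x1,y0,z),(x1,y1,z),(x0,y1,z)]
def overlay(tp,bp):
    G=(0,255,0);Rr=(0,0,255)
    tj=[(tp,rect(-107,107,-75,75,50),G),(tp,rect(-86.5,86.5,24.5,59.5,50),Rr)]
    bj=[(bp,rect(-175,175,-45,45,15),G),(bp,rect(-165,108,-14.5,14.5,57.5),Rr),(bp,rect(116,156,-30,30,97.6),G)]
    draw(T,tj,190,160,100,110,5,"pics/o1.png");draw(S,tj,245,135,95,60,8,"pics/o2.png")
    draw(T,bj,375,140,75,140,4,"pics/o3.png");draw(S,bj,260,250,190,75,4,"pics/o4.png")
    a,b,c,d=[cv2.imread(f"pics/o{i}.png") for i in (1,2,3,4)]
    o=np.zeros((600,800,3),np.uint8)
    o[:550,:500]=a; o[:560,500:800]=c; cv2.imwrite("pics/oA.png",o)
    o=np.zeros((600,800,3),np.uint8)
    o[:300,:760]=d; o[300:,:750]=cv2.resize(b[120:],None,fx=.9868,fy=.8333)[:300,:750]; cv2.imwrite("pics/oB.png",o)
if __name__=="__main__": overlay(fit([tt,ts],(.3,.2,2.7))[0],fit([bt,bs],(.3,-.2,2.9))[0])
E
python3 fit.py >/dev/null
```

```text
(no output)
```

View pics/oA.png

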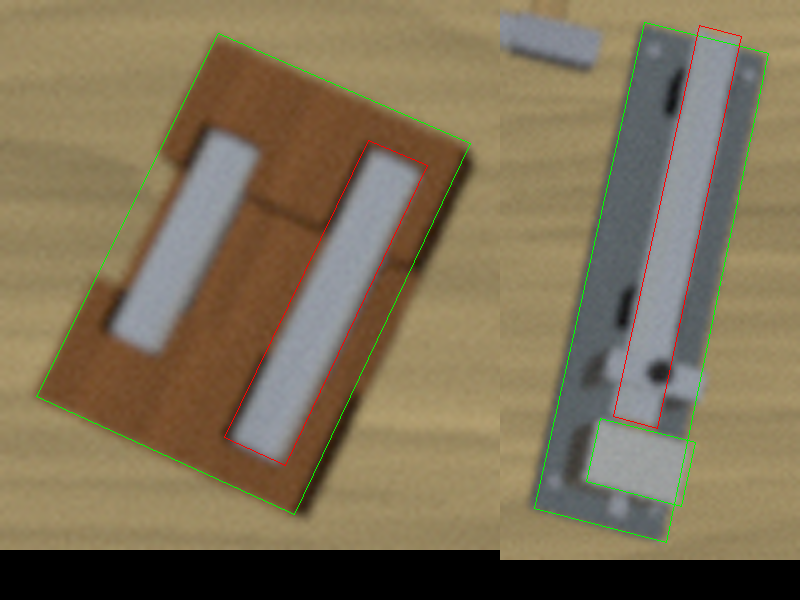

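View pics/oB.png

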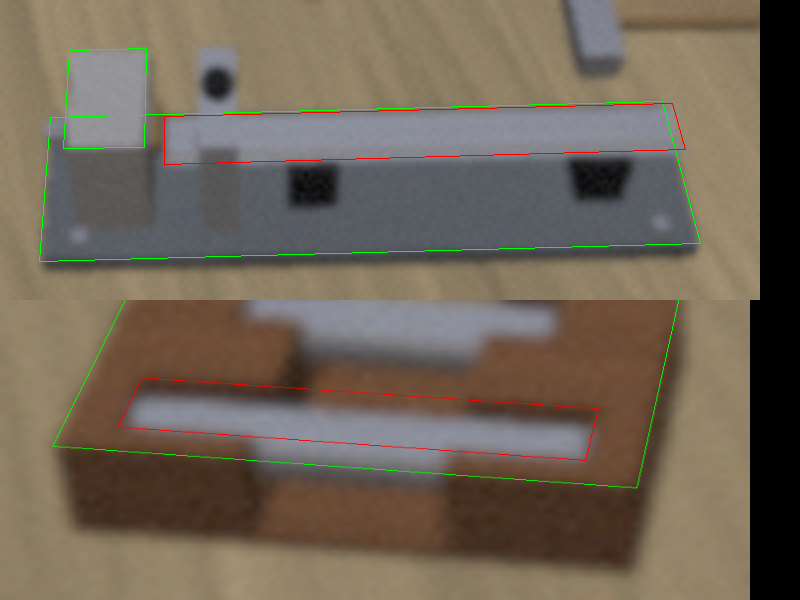

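```bash
cat > r.py <<'E'
from h import *
from cell import manip, inverse_kinematics, cams, order
TRAY=np.array([.4833,.2250,2.7377]);BENCH=np.array([.5090,-.2392,2.8994])
def rot(yaw): # tool down, jaw axis at yaw
    x=np.array([0,0,-1.]);y=np.array([np.cos(yaw),np.sin(yaw),0]);return R.from_matrix(np.c_[x,y,np.cross(x,y)]).as_rotvec()
def P(p,x,y,z):
    a=p[2];return np.array([p[0]+np.cos(a)*x-np.sin(a)*y,p[1]+np.sin(a)*x+np.cos(a)*y,z])
def inb(p,w):
    d=np.array(w)[:2]-p[:2];a=p[2];return np.array([np.cos(a)*d[0]+np.sin(a)*d[1],-np.sin(a)*d[0]+np.cos(a)*d[1],w[2]])
def st(p=None):
    s=manip.state();f=s["contact_force"]
    o=f"t={s['clock']:.2f} tcp={s['tool_pos'].round(4)} F={f.round(2)} w={s['gripper_width']:.4f}"
    if p is not None: o+=f" loc={(inb(p,s['tool_pos'])*1000).round(1)} Fx={f[0]*np.cos(p[2])+f[1]*np.sin(p[2]):.2f} Fy={-f[0]*np.sin(p[2])+f[1]*np.cos(p[2]):.2f}"
    print(o);return s
RT=rot(TRAY[2]-np.pi/2);RB=rot(BENCH[2]-np.pi/2)
E
python3 - <<'E'
from r import *
print(R.from_rotvec(manip.state()["tcp_rot"]).as_matrix().round(2))
for off in (0,np.pi):
  for p,x,y,z in ((TRAY,0,.042,.017),(TRAY,0,.042,.2),(BENCH,-.05,0,.2),(BENCH,-.05,0,.0516),(BENCH,-.16,0,.064)):
    print(off,inverse_kinematics(P(p,x,y,z),rot(p[2]-np.pi/2+off)))
E
```

```text
[[-0.    0.37  0.93]
 [-0.    0.93 -0.37]
 [-1.   -0.   -0.  ]]
0 [ 3.30321652e-01  1.93206200e-01  2.15214447e+00 -4.44089210e-16
  7.96241982e-01 -8.36582021e-01]
0 [ 3.30321652e-01 -3.58343767e-02  2.00935640e+00 -4.44089210e-16
  1.16807063e+00 -8.36582021e-01]
0 [-0.46402862  0.17196745  1.78771367  0.          1.18191153 -1.79263229]
0 [-0.46402862  0.32280826  1.90179286  0.          0.91699154 -1.79263229]
0 [-0.43036763  0.48660337  1.64034038  0.          1.0146489  -1.7589713 ]
3.141592653589793 [0.33032165 0.1932062  2.15214447 0.         0.79624198 2.30501063]
3.141592653589793 [ 0.33032165 -0.03583438  2.0093564   0.          1.16807063  2.30501063]
3.141592653589793 [-4.64028617e-01  1.71967453e-01  1.78771367e+00 -4.44089210e-16
  1.18191153e+00  1.34896036e+00]
3.141592653589793 [-4.64028617e-01  3.22808257e-01  1.90179286e+00 -4.44089210e-16
  9.16991536e-01  1.34896036e+00]
3.141592653589793 [-4.30367626e-01  4.86603372e-01  1.64034038e+00 -4.44089210e-16
  1.01464890e+00  1.38262135e+00]
```

Run:
```python
from r import *
p=P(TRAY,0,.042,.15)
manip.move_pose(p,RT); manip.set_gripper(.064); st(TRAY)
p[2]=.06; manip.move_linear(p,rate=.12); s=st(TRAY)
c=cams.capture("side"); cv2.imwrite("pics/s1.png",c["image"]); crop(c["image"],235,95,120,100,6,"pics/s1c.png")
c=cams.capture("top"); crop(c["image"],180,150,130,120,5,"pics/t1c.png")
```

```text
t=2.45 tcp=[0.4668 0.1865 0.15  ] F=[-1.03 -0.37 -0.17] w=0.0639 loc=[1.00e-01 4.19e+01 1.50e+02] Fx=0.80 Fy=0.75
t=3.35 tcp=[0.4674 0.1866 0.0606] F=[-0.22  0.4   0.73] w=0.0640 loc=[-0.5 41.6 60.6] Fx=0.36 Fy=-0.28
```

View pics/s1c.png

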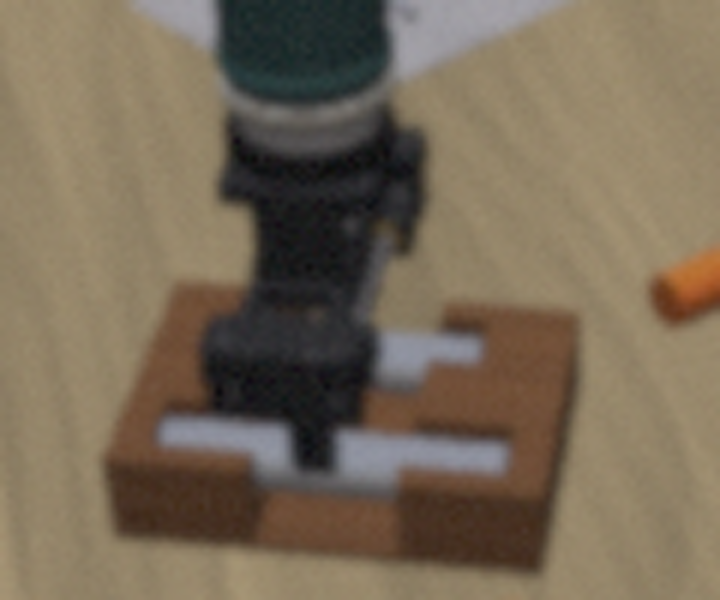

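View pics/t1c.png

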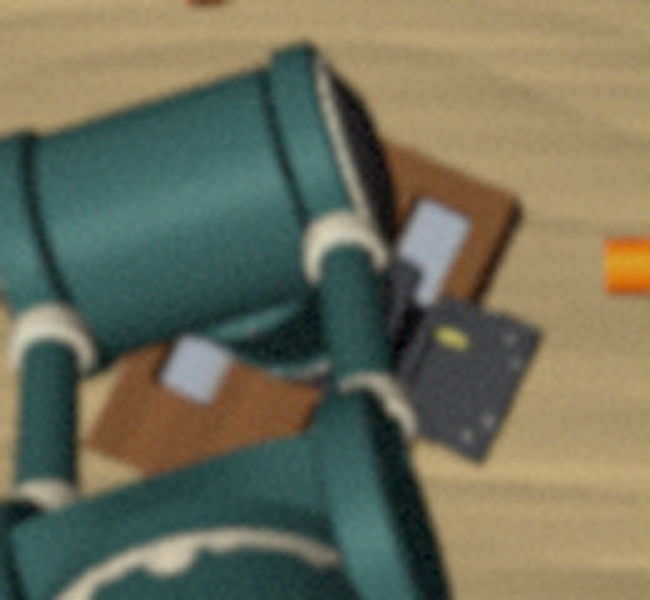

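The side crop shows the near finger tip at about (318,470), in the middle of the thumb channel and on the camera side of the long rod. I'll descend and grip.

Run:
```python
from r import *
p=P(TRAY,0,.042,.035)
manip.move_linear(p,rate=.06); s=st(TRAY)
assert np.abs(s["contact_force"]).max()<5
p[2]=.0155; manip.move_linear(p,rate=.06); s=st(TRAY)
manip.set_gripper(.02,force=25); st(TRAY)
p[2]=.03; manip.move_linear(p,rate=.04); st(TRAY)
c=cams.capture("side"); crop(c["image"],235,95,120,100,6,"pics/s2c.png")
```

```text
t=4.02 tcp=[0.4664 0.1862 0.0344] F=[-0.22 -0.32 -0.42] w=0.0643 loc=[ 0.3 42.3 34.4] Fx=0.08 Fy=0.38
t=4.49 tcp=[0.4663 0.1862 0.0149] F=[-1.08  0.2   0.65] w=0.0639 loc=[ 0.4 42.4 14.9] Fx=1.07 Fy=0.24
t=5.08 tcp=[0.4672 0.1866 0.0158] F=[0.46 0.99 0.87] w=0.0313 loc=[-0.2 41.6 15.8] Fx=-0.04 Fy=-1.09
t=5.60 tcp=[0.4666 0.1862 0.0301] F=[ 0.07  0.   -4.34] w=0.0311 loc=[ 0.1 42.3 30.1] Fx=-0.07 Fy=-0.03
```

View pics/s2c.png

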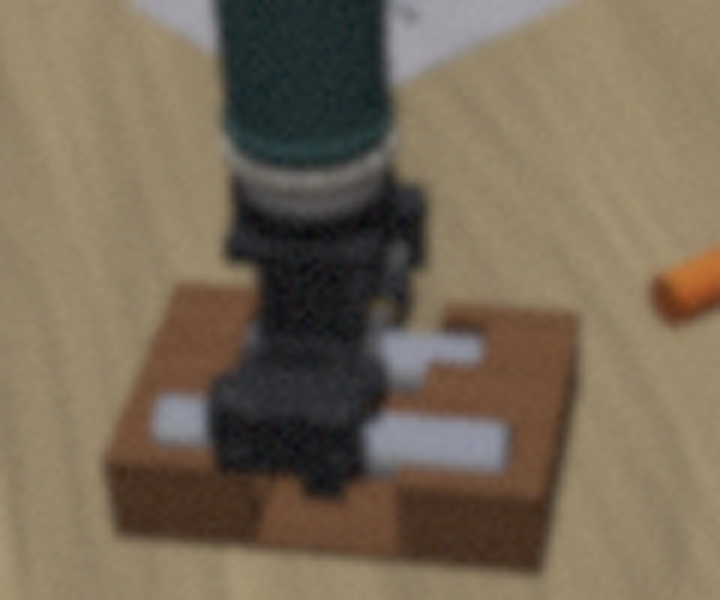

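Rod lifted: the load reads about 4.3 N and the width 31 mm, and the picture shows it clear of the pocket and level. Next I'll carry it over to the bench.

Run:
```python
from r import *
p=P(TRAY,0,.042,.17)
manip.move_linear(p,rate=.15); st()
q=P(BENCH,-.05,0,.17); manip.move_pose(q,RB); st(BENCH)
q[2]=.075; manip.move_linear(q,rate=.08); manip.dwell(.2);st(BENCH)
c=cams.capture("side"); crop(c["image"],250,210,195,120,4,"pics/s3c.png");np.savez("s3.npz",**c)
c=cams.capture("top"); crop(c["image"],365,130,100,150,4,"pics/t3c.png")
```

```text
t=6.73 tcp=[0.4658 0.186  0.1688] F=[ 0.18  0.2  -5.24] w=0.0312
t=8.38 tcp=[ 0.5577 -0.2501  0.1698] F=[-0.35  0.38 -3.92] w=0.0315 loc=[-49.9  -1.1 169.8] Fx=0.44 Fy=-0.29
t=9.91 tcp=[ 0.5579 -0.2514  0.0756] F=[-0.32  0.49 -4.83] w=0.0312 loc=[-50.4   0.1  75.6] Fx=0.43 Fy=-0.40
```

View pics/s3c.png

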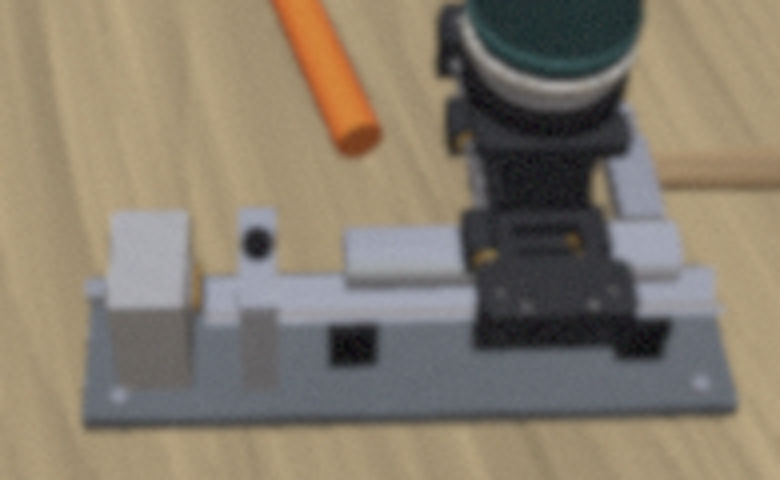

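View pics/t3c.png

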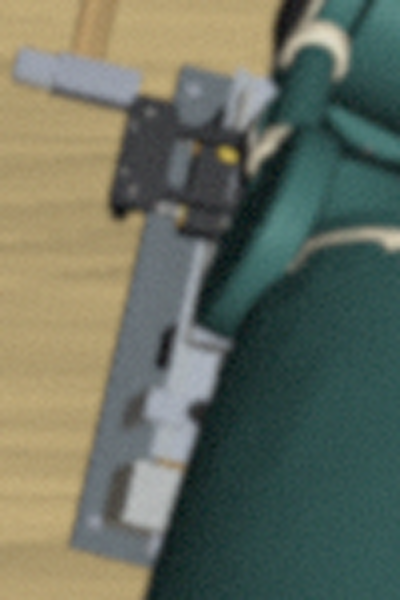

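Run:
```python
from r import *
import fit
c=dict(np.load("s3.npz")); s=4;x0,y0=250,210
im=cv2.resize(c["image"][y0:y0+120,x0:x0+195],None,fx=s,fy=s,interpolation=cv2.INTER_CUBIC)
def pl(W,col):
    q=(px(c,W)-[x0,y0]+.5)*s-.5; cv2.polylines(im,[np.round(q).astype(int)],True,col,1)
for xe in (-.1354,.0346):
    th=np.linspace(0,2*np.pi,40); pl(np.array([P(BENCH,xe,.016*np.cos(t),.0924+.016*np.sin(t)) for t in th]),(0,0,255))
for y in (-.0145,.0145): pl(np.array([P(BENCH,-.165,y,.0575),P(BENCH,.108,y,.0575)]),(0,255,0))
cv2.imwrite("pics/s3d.png",im)
```

```text
tray top [0.4824 0.2254 2.7347] 156.69
[[0.0, -0.7], [1.3, -1.4], [-0.5, 1.2], [-0.8, 0.8]]
tray side [0.4844 0.2237 2.7441] 157.22
[[0.0, -0.4], [0.4, -0.2], [0.6, 0.0], [-1.0, 0.3]]
tray both [0.4833 0.225  2.7377] 156.86
[[0.0, -1.0], [1.4, -1.9], [-0.1, 0.8], [-0.5, 0.5], [-0.2, -0.7], [0.1, -0.3], [-0.0, -0.1], [-1.6, -0.1]]
bench top [ 0.5076 -0.2373  2.897 ] 165.99
[[0.4, -0.9], [0.2, -0.1], [0.1, 1.8], [-0.4, 0.6], [-0.3, -1.1], [0.1, -0.5]]
bench side [ 0.5095 -0.24    2.8987] 166.09
[[1.7, -0.2], [-1.3, 1.0], [0.9, -0.6], [1.5, -0.3], [0.3, -0.7], [-1.5, 0.3], [-1.3, -0.1], [-0.7, -0.3], [0.6, -0.4]]
bench both [ 0.509  -0.2392  2.8994] 166.12
[[0.9, -1.3], [0.7, -0.6], [0.9, 1.2], [0.4, 0.1], [0.2, -1.7], [0.6, -1.1], [1.3, -0.6], [-1.6, 0.8], [0.6, -0.9], [1.1, -0.7], [-0.1, -1.0], [-1.8, 0.1], [-1.6, -0.4], [-1.0, -0.5], [0.3, -0.6]]
```

View pics/s3d.png

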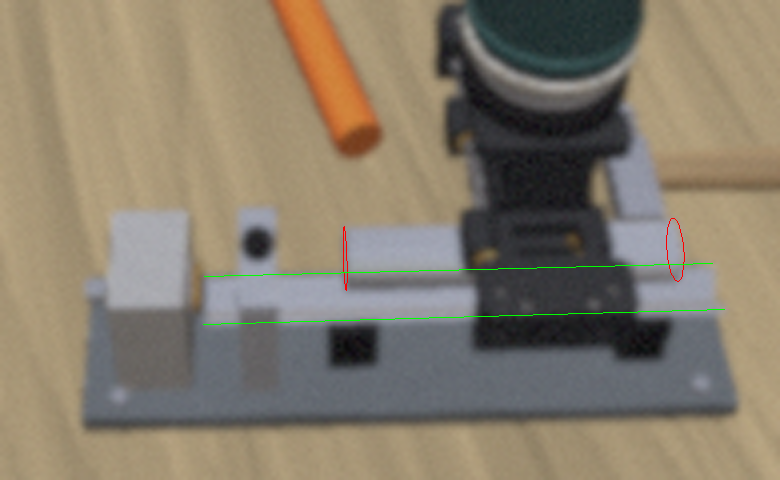

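Run:
```python
import cv2
im=cv2.imread("pics/s3d.png")
a=cv2.resize(im[200:360,180:460],None,fx=2.8,fy=1.8);b=cv2.resize(im[200:360,460:740],None,fx=2.8,fy=1.8)
cv2.imwrite("pics/s3e.png",cv2.vconcat([a,b]))
```

```text
(no output)
```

View pics/s3e.png

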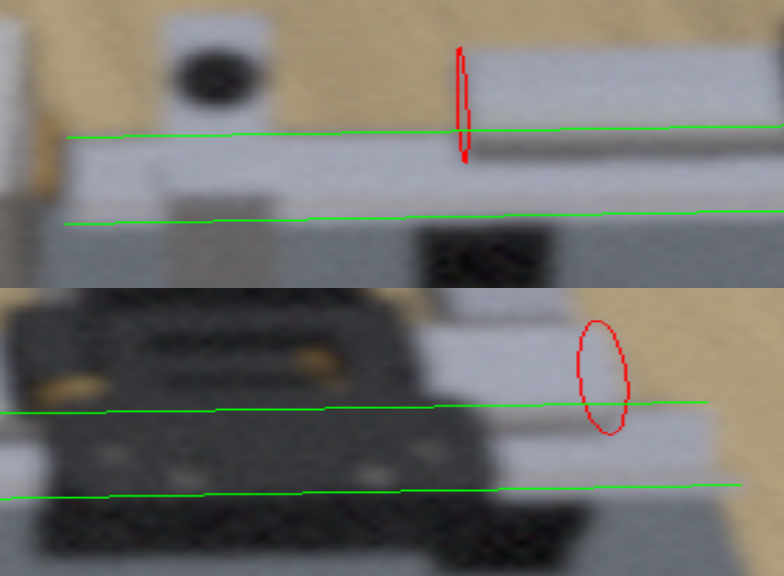

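```bash
cat > edge.py <<'E'
from r import *
def edges(c,cols,guess,sign,half=3.5):
    g=cv2.GaussianBlur(c["image"],(0,0),.7).astype(float).sum(2)/3; out=[]
    for u in cols:
        v0=guess(u); vs=np.arange(v0-half,v0+half+.01,.1)
        col=cv2.remap(g.astype(np.float32),np.full((len(vs),1),u,np.float32),vs[:,None].astype(np.float32),cv2.INTER_LINEAR)[:,0]
        d=sign*np.gradient(col); w=np.clip(d-d.max()*.5,0,None); 
        k=np.argmax(d); m=np.abs(vs-vs[k])<1.2
        out.append((u,(vs[m]*w[m]).sum()/w[m].sum()))
    return np.array(out)
def line(c,Pa,Pb):
    a,b=px(c,np.array([Pa,Pb])); return lambda u:a[1]+(u-a[0])*(b[1]-a[1])/(b[0]-a[0])
def rep(n,e,g):
    k=np.polyfit(e[:,0],e[:,1]-np.array([g(u) for u in e[:,0]]),1); r=e[:,1]-np.array([g(u) for u in e[:,0]])-np.polyval(k,e[:,0])
    print(n,"dv at ends",np.polyval(k,e[[0,-1],0]).round(2),"rms",r.std().round(2))
if __name__=="__main__":
    for f in ("side0.npz","s3.npz"):
        c=dict(np.load(f))
        g=line(c,P(BENCH,-.165,.0145,.0575),P(BENCH,.108,.0145,.0575))
        cols=list(range(322,331))+list(range(347,400))+list(range(418,427)) if f[:2]=="si" else list(range(322,331))+list(range(348,365))+list(range(418,427))
        e=edges(c,cols,lambda u:g(u)+.7,-1,2.5); rep(f+" near lip",e,g)
        pts=np.array([atz(c,u,v,.0575) for u,v in e]); k=np.polyfit(pts[:,0],pts[:,1],1)
        print(" yaw",180+np.degrees(np.arctan(k[0])), "local y ends",[ (inb(BENCH,p)*1000).round(1)[:2] for p in (pts[0],pts[-1])])
    # far lip in side0
    c=dict(np.load("side0.npz"))
    g=line(c,P(BENCH,-.165,-.0145,.0575),P(BENCH,.108,-.0145,.0575))
    e=edges(c,range(325,425),g,1,3);rep("far lip",e,g)
    pts=np.array([atz(c,u,v,.0575) for u,v in e]); k=np.polyfit(pts[:,0],pts[:,1],1);print(" yaw",180+np.degrees(np.arctan(k[0])),[ (inb(BENCH,p)*1000).round(1)[:2] for p in (pts[0],pts[-1])])
    # rod top silhouette in s3: tangent angle
    c=dict(np.load("s3.npz"))
    o=inb(BENCH,c["position"]); phi=np.arctan2(o[2]-.0924,o[1]); d=np.hypot(o[2]-.0924,o[1]); al=np.arccos(.016/d)
    for nm,t,sg,cols in (("rod top",phi+al,1,list(range(339,363))+list(range(405,417))),("rod bottom",phi-al,1,list(range(339,363))+list(range(410,417)))):
        A=[P(BENCH,x,.016*np.cos(t),.0924+.016*np.sin(t)) for x in (-.135,.035)]
        g=line(c,*A); e=edges(c,cols,g,sg,3); rep(nm,e,g)
E
python3 edge.py
```

```text
side0.npz near lip dv at ends [0.77 1.32] rms 0.17
 yaw 165.74707962726922 local y ends [array([63.3, 16.3]), array([-154.3,   17.3])]
s3.npz near lip dv at ends [0.77 1.24] rms 0.14
 yaw 165.78684529014012 local y ends [array([63.3, 16.2]), array([-154.3,   17.5])]
far lip dv at ends [0.71 1.47] rms 0.17
 yaw 165.56568007002423 [array([ 55.9, -13.2]), array([-156.5,  -11. ])]
rod top dv at ends [0.38 1.05] rms 0.17
rod bottom dv at ends [0.17 0.46] rms 0.15
```

In the same side picture the rod and trough are parallel to about 0.1°, and the trough sits about 1 mm towards +y. I'll correct for that and lower with a force watch.

Run:
```python
from r import *
for z in (.062,.056,.0535,.0525,.0517,.0509,.0501,.0493,.0485):
    manip.move_linear(P(BENCH,-.05,.001,z),rate=.05 if z>.056 else .02); 
    if z<.06: manip.dwell(.08)
    s=st(BENCH)
    if s["contact_force"][2]>-0.5 : break
```

```text
t=10.42 tcp=[ 0.5566 -0.2518  0.061 ] F=[-0.14  0.11 -4.29] w=0.0310 loc=[-49.2   0.8  61. ] Fx=0.16 Fy=-0.08
t=10.95 tcp=[ 0.5574 -0.2522  0.056 ] F=[ 0.05 -0.06 -4.04] w=0.0311 loc=[-50.1   1.   56. ] Fx=-0.06 Fy=0.04
t=11.31 tcp=[ 0.5573 -0.2522  0.0535] F=[ 0.61  0.13 -3.68] w=0.0313 loc=[-50.    1.   53.5] Fx=-0.56 Fy=-0.27
t=11.64 tcp=[ 0.5573 -0.2521  0.0525] F=[ 0.72 -0.24 -3.7 ] w=0.0314 loc=[-50.    1.   52.5] Fx=-0.76 Fy=0.06
t=11.97 tcp=[ 0.5575 -0.2521  0.0521] F=[-0.25  1.47 -0.46] w=0.0315 loc=[-50.2   0.9  52.1] Fx=0.60 Fy=-1.36
```

Run:
```python
from r import *
for y,z in ((0.0003,.0521),(-.0002,.0515),(-.0004,.0510),(-.0004,.0505)):
    manip.move_linear(P(BENCH,-.05,y,z),rate=.02); manip.dwell(.08)
    s=st(BENCH)
    if s["contact_force"][2]>2 : break
```

```text
t=12.31 tcp=[ 0.5573 -0.2515  0.0518] F=[-0.39 -0.66 -4.4 ] w=0.0313 loc=[-49.8   0.3  51.8] Fx=0.22 Fy=0.73
t=12.64 tcp=[ 0.5574 -0.2513  0.0516] F=[-1.39 -1.3  -1.63] w=0.0312 loc=[-49.9   0.2  51.6] Fx=1.03 Fy=1.60
t=12.97 tcp=[ 0.5574 -0.2513  0.0516] F=[-5.84 -2.58  1.29] w=0.0312 loc=[-49.9   0.1  51.6] Fx=5.05 Fy=3.91
t=13.31 tcp=[ 0.5575 -0.2513  0.0515] F=[-5.72 -2.02  4.57] w=0.0312 loc=[-50.    0.2  51.5] Fx=5.07 Fy=3.34
```

Run:
```python
from r import *
manip.move_linear(P(BENCH,-.05,.0003,.0515),rate=.02); manip.dwell(.1); st(BENCH)
manip.set_gripper(.036,force=10); st(BENCH)
manip.set_gripper(.056); st(BENCH)
manip.move_linear(P(BENCH,-.05,.0003,.16),rate=.12); st(BENCH)
manip.set_gripper(0.0,force=20)
manip.move_pose(P(BENCH,-.20,0,.16),RB); st(BENCH)
c=cams.capture("side"); crop(c["image"],250,210,195,120,4,"pics/s4c.png");np.savez("s4.npz",**c)
c=cams.capture("top"); crop(c["image"],365,130,100,150,4,"pics/t4c.png");np.savez("t4.npz",**c)
```

```text
t=13.66 tcp=[ 0.5579 -0.2514  0.0517] F=[-0.27 -0.2  -0.27] w=0.0311 loc=[-50.4   0.1  51.7] Fx=0.21 Fy=0.26
t=13.94 tcp=[ 0.5579 -0.2514  0.0517] F=[0.16 0.62 0.7 ] w=0.0359 loc=[-50.5   0.1  51.7] Fx=-0.01 Fy=-0.64
t=14.43 tcp=[ 0.5574 -0.2515  0.0515] F=[ 0.03 -0.54 -0.24] w=0.0560 loc=[-50.    0.3  51.5] Fx=-0.16 Fy=0.51
t=15.48 tcp=[ 0.5568 -0.2512  0.159 ] F=[-0.56 -0.26  0.99] w=0.0562 loc=[-4.93e+01  1.00e-01  1.59e+02] Fx=0.48 Fy=0.38
t=17.03 tcp=[ 0.7022 -0.2868  0.159 ] F=[-0.87 -0.63 -1.12] w=0.0002 loc=[-1.99e+02 -1.00e-01  1.59e+02] Fx=0.70 Fy=0.82
```

View pics/s4c.png

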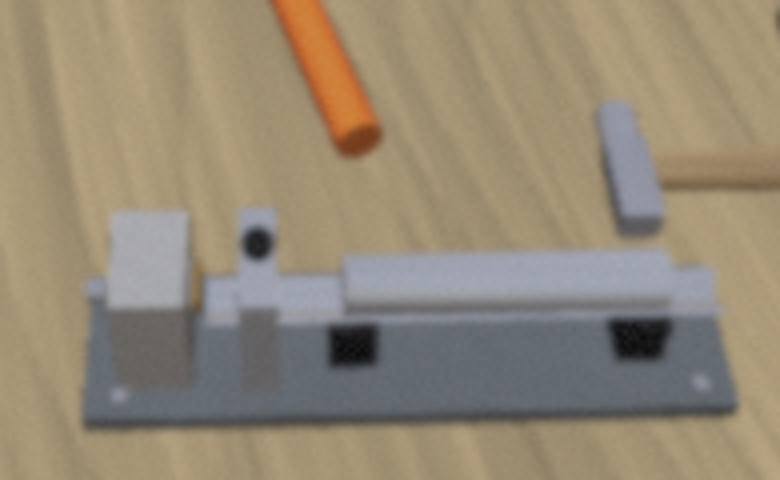

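View pics/t4c.png

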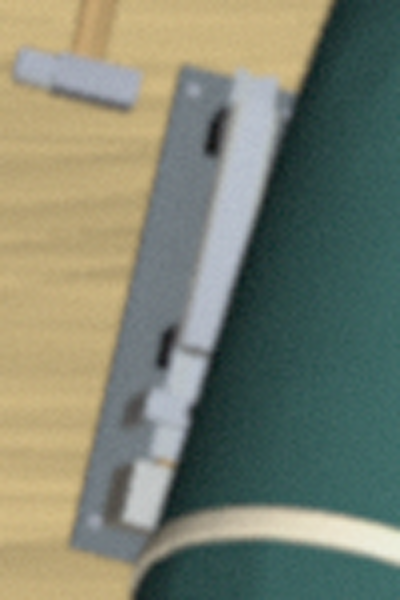

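The rod is seated in the trough, parallel to it: front end at about (345,280) in the side crop, outer end at about (672,280), clear of the bridge at (258,270). Next I'll come down behind the outer end with the fingers shut.

Run:
```python
from r import *
manip.move_linear(P(BENCH,-.175,.0003,.09),rate=.12)
manip.move_linear(P(BENCH,-.175,.0003,.0645),rate=.06); manip.dwell(.1); s=st(BENCH)
for x in np.arange(-.160,-.130,.003):
    manip.move_linear(P(BENCH,x,.0003,.0645),rate=.03); s=st(BENCH)
    f=s["contact_force"]; fx=f[0]*np.cos(BENCH[2])+f[1]*np.sin(BENCH[2])
    if abs(fx)>2: break
```

```text
t=18.57 tcp=[ 0.6791 -0.2816  0.0647] F=[0.29 0.42 0.3 ] w=0.0003 loc=[-175.3    0.4   64.7] Fx=-0.18 Fy=-0.48
t=19.23 tcp=[ 0.6642 -0.2779  0.0646] F=[ 0.43 -0.66 -0.36] w=0.0007 loc=[-160.     0.3   64.6] Fx=-0.57 Fy=0.53
t=19.48 tcp=[ 0.6612 -0.2771  0.0644] F=[-0.43 -0.42 -0.14] w=0.0007 loc=[-156.9    0.3   64.4] Fx=0.32 Fy=0.51
t=19.73 tcp=[ 0.6582 -0.2764  0.0644] F=[-0.24  0.75  0.21] w=0.0003 loc=[-153.8    0.3   64.4] Fx=0.41 Fy=-0.67
t=19.98 tcp=[ 0.6553 -0.2756  0.0644] F=[-0.33  0.21  0.84] w=0.0007 loc=[-150.8    0.3   64.4] Fx=0.37 Fy=-0.12
t=20.23 tcp=[ 0.6524 -0.2749  0.0645] F=[-0.09 -0.01  0.51] w=0.0004 loc=[-147.8    0.3   64.5] Fx=0.08 Fy=0.03
t=20.48 tcp=[ 0.6498 -0.2743  0.0647] F=[ 1.2   1.   -0.44] w=0.0003 loc=[-145.1    0.3   64.7] Fx=-0.93 Fy=-1.26
t=20.73 tcp=[ 0.6472 -0.2737  0.0648] F=[ 2.16 -1.42  0.15] w=0.0006 loc=[-142.5    0.4   64.8] Fx=-2.44 Fy=0.86
```

Run:
```python
from r import *
for x in np.arange(-.132,-.0815,.010):
    manip.move_linear(P(BENCH,x,.0003,.0645),rate=.025); s=st(BENCH)
    f=s["contact_force"]; 
    if np.linalg.norm(f)>10: break
c=cams.capture("side"); crop(c["image"],250,210,195,120,4,"pics/s5c.png")
```

```text
t=21.27 tcp=[ 0.6368 -0.2711  0.0648] F=[2.46 0.02 2.27] w=0.0002 loc=[-131.8    0.3   64.8] Fx=-2.39 Fy=-0.61
t=21.82 tcp=[ 0.6272 -0.2686  0.0647] F=[3.82 0.33 2.14] w=0.0007 loc=[-121.8    0.2   64.7] Fx=-3.62 Fy=-1.24
t=22.38 tcp=[ 0.6178 -0.2663  0.0646] F=[ 4.18 -0.02  1.93] w=0.0003 loc=[-112.1    0.2   64.6] Fx=-4.07 Fy=-0.98
t=22.93 tcp=[ 0.6081 -0.2638  0.0646] F=[4.65 0.58 2.22] w=0.0005 loc=[-1.021e+02  1.000e-01  6.460e+01] Fx=-4.38 Fy=-1.68
t=23.48 tcp=[ 0.5984 -0.2614  0.0646] F=[4.49 1.04 2.03] w=0.0005 loc=[-92.1   0.1  64.6] Fx=-4.11 Fy=-2.09
t=24.02 tcp=[ 0.5887 -0.2589  0.0646] F=[5.07 2.02 2.57] w=-0.0000 loc=[-82.2   0.   64.6] Fx=-4.44 Fy=-3.17
```

View pics/s5c.png

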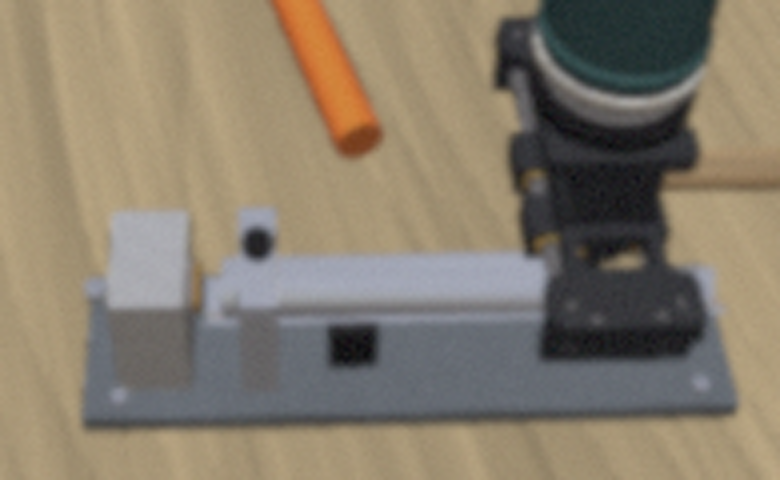

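The front end is through the bridge at about (225,285) in the crop, and the button is at about (200,290), so roughly 11 mm remain. I'll creep from here.

Run:
```python
from r import *
xs=list(np.arange(-.080,-.0741,.002))+list(np.arange(-.0732,-.060,.0007))
for x in xs:
    manip.move_linear(P(BENCH,x,-.0003,.0645),rate=.015)
    F=[]
    for _ in range(3): manip.dwell(.03); F.append(manip.state()["contact_force"])
    f=np.mean(F,0); fx=f[0]*np.cos(BENCH[2])+f[1]*np.sin(BENCH[2])
    print(round(x,4),"fx %.2f"%fx,end=" "); st(BENCH)
    if fx<-6.5 or np.linalg.norm(f)>10: break
```

```text
-0.08 fx -4.83 t=24.47 tcp=[ 0.5869 -0.2584  0.0646] F=[ 5.1  -0.45  2.46] w=0.0006 loc=[-80.2  -0.1  64.6] Fx=-5.06 Fy=-0.78
-0.078 fx -5.00 t=24.85 tcp=[ 0.5849 -0.2578  0.0646] F=[ 4.85 -0.89  2.02] w=0.0002 loc=[-78.1  -0.1  64.6] Fx=-4.92 Fy=-0.30
-0.076 fx -4.78 t=25.23 tcp=[ 0.5829 -0.2573  0.0645] F=[ 4.18 -0.98  1.18] w=0.0006 loc=[-76.   -0.1  64.5] Fx=-4.29 Fy=-0.05
-0.0732 fx -4.81 t=25.67 tcp=[ 0.5801 -0.2566  0.0645] F=[ 4.11 -1.34  1.69] w=0.0002 loc=[-73.2  -0.2  64.5] Fx=-4.31 Fy=0.31
-0.0725 fx -4.73 t=26.02 tcp=[ 0.5795 -0.2564  0.0645] F=[ 4.62 -1.54  1.62] w=0.0007 loc=[-72.6  -0.2  64.5] Fx=-4.86 Fy=0.39
-0.0718 fx -4.66 t=26.37 tcp=[ 0.5789 -0.2563  0.0645] F=[ 4.27 -1.42  2.01] w=0.0003 loc=[-71.9  -0.2  64.5] Fx=-4.49 Fy=0.36
-0.0711 fx -5.55 t=26.72 tcp=[ 0.5782 -0.2561  0.0645] F=[ 4.64 -1.87  1.76] w=0.0004 loc=[-71.2  -0.2  64.5] Fx=-4.95 Fy=0.70
-0.0704 fx -5.69 t=27.07 tcp=[ 0.5778 -0.256   0.0646] F=[ 5.19 -2.34  0.95] w=0.0004 loc=[-70.8  -0.2  64.6] Fx=-5.60 Fy=1.02
-0.0697 fx -6.50 t=27.42 tcp=[ 0.5775 -0.2559  0.0646] F=[ 6.17 -1.46  0.58] w=0.0003 loc=[-70.5  -0.2  64.6] Fx=-6.34 Fy=-0.06
```

Run:
```python
from r import *
for x in (-.0690,-.0683):
    manip.move_linear(P(BENCH,x,-.0003,.0645),rate=.015)
    F=[]
    for _ in range(4): manip.dwell(.03); F.append(manip.state()["contact_force"])
    f=np.mean(F,0); fx=f[0]*np.cos(BENCH[2])+f[1]*np.sin(BENCH[2])
    print(round(x,4),"fx %.2f"%fx,end=" "); st(BENCH)
    if fx<-7.3: break
c=cams.capture("side"); crop(c["image"],270,250,60,50,12,"pics/s6c.png")
c=cams.capture("top"); crop(c["image"],385,210,60,60,9,"pics/t6c.png")
```

```text
-0.069 fx -7.66 t=27.80 tcp=[ 0.5772 -0.2558  0.0646] F=[ 7.08 -2.7  -0.09] w=0.0006 loc=[-70.2  -0.2  64.6] Fx=-7.52 Fy=0.92
```

View pics/s6c.png

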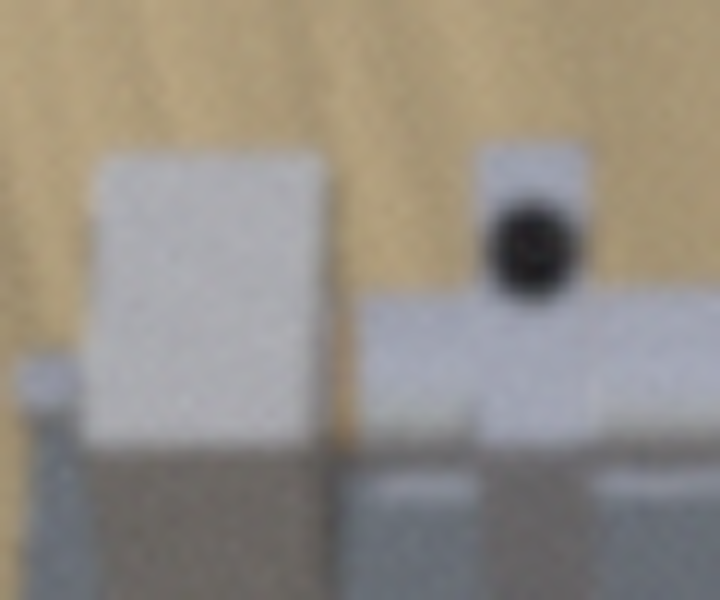

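View pics/t6c.png

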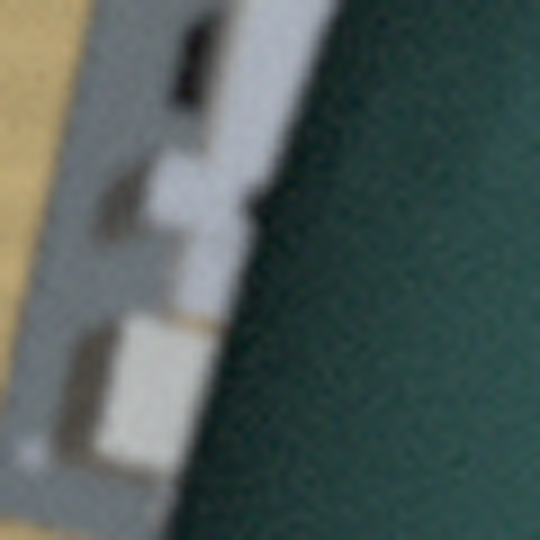

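In the side crop the rod's front end at about (357,370) abuts the brass button at (342,370) with no wood showing between. The force has risen about 3 N over sliding friction. I'll back away and check that it stays.

Run:
```python
from r import *
manip.move_linear(P(BENCH,-.095,-.0003,.0645),rate=.04); st(BENCH)
manip.move_linear(P(BENCH,-.12,-.0003,.16),rate=.12); 
manip.move_pose(np.array([.45,.02,.3]),RB); st()
c=cams.capture("side"); cv2.imwrite("pics/s7.png",c["image"]); crop(c["image"],270,250,60,50,12,"pics/s7c.png")
manip.move_pose(np.array([.25,.5,.3]),RT); st()
c=cams.capture("top"); cv2.imwrite("pics/t7.png",c["image"]);crop(c["image"],375,140,75,140,4,"pics/t7c.png")
```

```text
t=28.70 tcp=[ 0.6011 -0.2616  0.0643] F=[-0.47  0.2  -0.97] w=0.0004 loc=[-94.7  -0.4  64.3] Fx=0.51 Fy=-0.08
t=31.04 tcp=[0.4503 0.0195 0.2995] F=[-0.33  0.59  0.42] w=0.0005
t=32.98 tcp=[0.2508 0.4995 0.3   ] F=[-0.11 -0.83 -0.11] w=0.0006
```

View pics/s7.png

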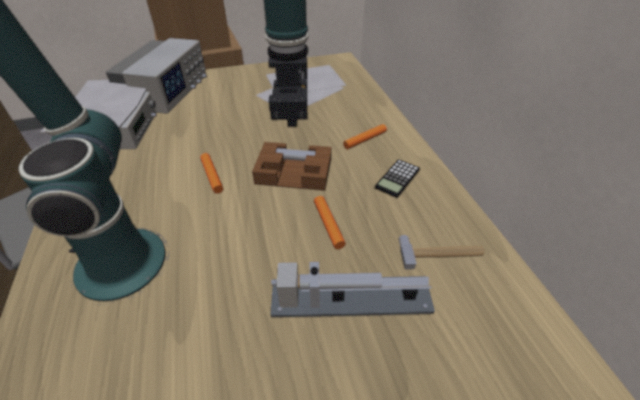

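View pics/s7c.png

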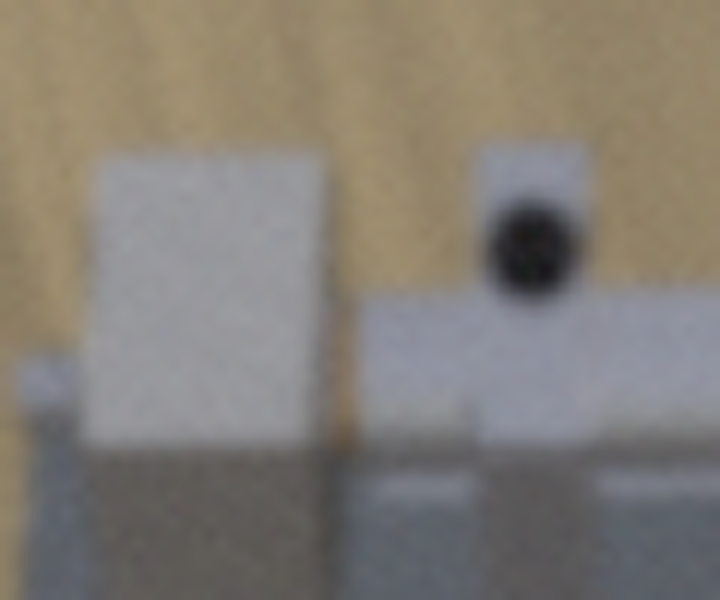

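View pics/t7c.png

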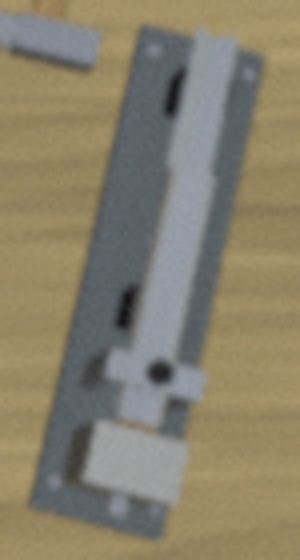

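Run:
```python
from h import *
a=np.load("side0.npz")["image"].astype(float); b=cv2.imread("pics/s7.png").astype(float)
for n,i in (("before",a),("now",b)):
    r=i[278:284,292:306].mean(0); print(n,(r[:,2]-r[:,0]).round().astype(int).tolist())
```

```text
before [-6, -4, -4, -2, 2, 14, 40, 47, 22, 1, -6, -6, -6, -6]
now [-5, -6, -5, -2, 2, 14, 31, 20, -3, -11, -14, -14, -14, -14]
```

Run:
```python
from r import *
print(order.close_job()); st()
```

```text
the job is handed in; nothing more can be done
None
the job is handed in; nothing more can be done
```

The long rod now lies in the V trough, under the keeper bridge, with its front end against the pickup's button. I handed the job in at about 33 s on the robot's clock.

- **Lift and lay:** I gripped the long grey rod in the thumb channel (jaws at 31 mm, load about 4 to 5 N). I lowered it into the open part of the trough under a force watch and let go. A picture then showed it seated, parallel to the trough and clear of the bridge.
- **Push:** I pushed the outer end with the fingers shut. Sliding took about 4 to 5 N. I stopped at 7.7 N, about 3 N over friction, which is roughly 0.5 mm of button travel.
- **Last checks:** After the arm backed off, the side picture showed no gap between rod and button, and the top picture showed the rod straight in the trough. The short rod, hammer, calculator and orange rods looked unmoved.
- **Disagreements:** The two cameras put the bench about 2 to 3 mm apart and the trough direction about 0.4° apart. A 1 mm sideways correction I took from the side picture was not confirmed by the touch-down forces, so I undid it before letting go.
- **Limit of the check:** Contact with the button rests on the force rise and the pictures. I did not measure the final front position any finer than the roughly 2 mm calibration allows.

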